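# Draw the guarded isolator bolt with the hooked rod and stow the rod

### The job

Reach the hooked rod through the open mouth of the clear-roofed guard, catch the upright pin of the isolator bolt and pull the bolt fully out to its front stop. Then put the rod back in its rest, handle lowered gently to the bottom of the well and shaft out through the slot, and leave the bolt drawn. Move the bolt only with the rod and leave the bottle, the reel and the tape roll where they stand.

Things in the scene. Friction and masses are not known exactly. Their poses are not given: they have to be found in the camera images.
- guard: Fixed low tunnel, 170 long, 112 wide, 62 mm high: grey walls, clear roof (underside 55 mm up), open only at the mouth. Origin: middle of the mouth, on the bench; +x into the tunnel, z up. Inside y -49 to +49 mm, 162 mm deep. The bolt's low bar, guides and a copper block (from 144 mm deep) lie at y 0 to +36 mm and reach 22 mm above the bench: keep the rod over them.
- bolt_pin (a point): Upright steel pin on the isolator bolt inside the guard: 12 mm diameter, 14 to 50 mm above the bench; this point is on its axis, 32 mm up. It stands at y = +18 mm of the guard, 98 mm deep with the bolt home, and comes towards the mouth as the bolt is drawn. Too deep for fingers, and for the rod if held by its shaft: hold the rod by the handle.
- bolt (a joint): Travel of the isolator bolt in m: 0 home (pin deep in the guard), 0.045 fully drawn at the front stop. It slides along the guard's -x with about 2.5 N of friction and stays where it is left.
- rod_handle (a point): Centre of the black handle of the hooked rod (body hook_rod), 80 long, 20 wide, 28 mm high; 14 mm above the bench when lying flat on it. x points along the shaft to the hook, z up. Steel shaft 8 x 8 mm on the handle's axis from x = +40 to +160 mm; its end turns square to the left (+y). One rigid piece, 0.08 kg, centre of mass about x = +27 mm.
- rod_hook (a point): Middle of the rod's hook arm, 156 mm ahead and 14 mm left of the handle's centre, same axes. The arm is 8 x 8 mm and reaches from the shaft's axis to 28 mm left of it.
- rest: Fixed grey block 101 x 44 x 65 mm with an open-topped well 89 x 30 mm, floor 20 mm above the bench. The walls stand above the handle and leave no room for fingers: the rod goes in held by its shaft. The front (+x) wall, outer face at x = +50.5 mm, has a 16 mm slot, open at the top, down to the well's floor. Origin: under the middle of the well, on the bench; +x out through the slot.
- rest_seat (a point): Where the centre of the rod's handle is when the rod is stowed: middle of the well, 34 mm above the bench; same axes as the rest.
- flux_bottle: Bystander: small white squeeze bottle, 26 mm diameter, 62 mm high; origin under its centre.
- solder_spool: Bystander: reel of solder wire, about 46 x 57 x 42 mm; origin under its centre.
- tape_roll: Bystander: roll of clear tape, 49 mm diameter, 25 mm high; origin under its centre.
There are look-alikes about, which are no part of the job. Of the things that look like the rest, the larger one is meant.

How it is judged:
By the outcome, as a careful person would: the job done as asked, in the order asked, and still so for the second after the job is handed in, with the robot touching nothing.
It also fails if it takes over 64 s, if anything falls off the work surface, if the arm or the gripper's body presses on something with over 40 N, if the wrist force passes 120 N, or if a joint passes its speed limit or range.

### The arm

A 6-joint arm with a two-finger parallel gripper is mounted at the origin on a cart in front of the work surface, level with it; the furniture and walls round the work are solid. World frame = base frame: x ahead of the robot, y to its left, z up, the work surface at z = 0. Lengths are in mm, angles in rad, forces in N, time in s.
With the tool pointing down it reaches from about 425 to 950 mm from the base axis. Payload 3.5 kg.
Tool frame: the origin (TCP) lies at the very end of the fingers, on their centre line; the grasp point (between the pads) lies 19 mm behind it (r.grip_point_offset is the distance from the TCP to the grasp point, in mm); z points along the fingers, y is the line along which they close (so a half turn about z gives the same grasp; the last joint's range is limited). The gripper opens to 85 mm and grips with 20 to 120 N. Pads are 22 mm wide; open, the fingers measure 114 mm over their backs; the gripper's body (76 mm by 85 mm) begins 54 mm behind the grasp point. The pads swing forward as they close: fully open they stand 13 mm farther back than shut.
Start: joints at [1.188, 0.286, 1.577, -0, 1.279, -0.15], TCP at [155.688, 656.786, 231.325] pointing down, gripper open.
Joint ranges: [-2.77, 2.77], [-0.9, 2.22], [0.21, 2.48], [-1.53, 4.67], [0.24, 2.81], [-2.84, 2.84]. Speed limits (rad/s): [2.79, 2.79, 3.14, 3.14, 3.14, 3.14].

### API

Orientations are given as [roll, pitch, yaw] about the fixed x, y, z axes, in that order (R = Rz(yaw) Ry(pitch) Rx(roll)).
In Python, from rig import monitor, capture, camera_params, order, r gives the robot as it stands.
- The arm moves only by the tool jog_arm, never from a script. Its arguments are lists of equal length, an entry for each row: "hand": the opening, from 0 (shut) to 1 (fully open); "dp": the shift along the tool's x, y, z in mm, a list of three; "twist": the turn about the tool's z in degrees. A call has 1 to 12 rows; each row shifts and turns the commanded pose from where the row before left it, along the tool's axes as they then stand; what a row does not reach is not made up. A row lasts 1/10 s, in which the tool goes at most 50 mm and 8.59 degrees, less where a joint would pass 70% of its speed; a pose out of reach is approached as far as the arm can. A call with a gripper value outside its range is refused whole. The fingers move at their own pace and stop on an object; the grip force is fixed at half the most. Time passes only in rows, so rows that do not move let the fingers close. It gives the time, the measured TCP pose, the force, the opening and the grip force at its end, in the units of the state.
- monitor.read_state(): the state, without advancing time (a new reading comes with each control period).
- capture(name): name is "scene" or "side" or "wrist"; returns the picture (420x560x3 uint8, red, green, blue); there is no depth.
- camera_params(name): a dict with "K" (3x3 intrinsics, pixels), "dist" ([k1, k2, p1, p2, k3] as OpenCV has them; the pictures are not rectified), "R" (3x3) and "t" (3): a world point X has camera coordinates R X + t. Camera axes: x right, y down, z forward; pixel columns grow to the right and rows downward; lengths in mm; the calibration is good to about 2 mm. A picture is of the moment at which its call begins: read the wrist's pose just before it. camera_params takes no time and is no camera call; for the wrist camera it gives the pose at the moment of the call.
- order.finish_job(): hands the job in; it is judged then, once.
The state is a dict: "t": time; "qpos": joint angles; "dq": joint speeds; "joint_efforts": joint torques, N m; "position": TCP position; "ee_rot": TCP orientation; "ft_force": force on the tool from outside, world axes, zero at the start; "wrist_torque": the same for the moment, N m; "opening": finger opening in mm; "gripper_force": force on a finger pad.
Only numpy, scipy, OpenCV 4.12 (cv2) and the standard library are available. Lean on these libraries where they do the work, as an engineer would, in place of code of your own. Each camera call takes 0.05 s, during which the arm holds its last target. There are 200 camera calls.

## Working session

There is one attempt and no reset: what is moved stays moved. The work goes in short steps, Python scripts to look and compute and a tool call to move; the robot and the scene stay as the last step left them, time stands still between calls to the robot, and variables do not carry over. Pictures are saved under pics/ and viewed, at most 10 in all, crops included, and the job is handed in when it is done.

Besides the shell and the picture viewer there is one more tool, called after "Emit:" as name([rows], argument=value, ...), one row to a line, values as JSON. jog_arm: Moves the arm, as the interface text tells. Its arguments: {"type":"object","properties":{"hand":{"type":"array","items":{"type":"number"}},"dp":{"type":"array","items":{"type":"array","items":{"type":"number"}}},"twist":{"type":"array","items":{"type":"number"}}},"required":["hand","dp","twist"]}

```bash
mkdir -p pics; ls; python3 - <<'E'
from rig import monitor,capture,camera_params,r
import cv2,numpy as np
for n in ("scene","side"):
    cv2.imwrite(f"pics/{n}0.png",cv2.resize(capture(n)[:,:,::-1],(800,600),interpolation=cv2.INTER_CUBIC))
    p=camera_params(n);C=-np.array(p["R"]).T@np.array(p["t"]);print(n,C.round(),np.array(p["R"])[2].round(2))
print(monitor.read_state(), r.grip_point_offset)
E
```

```text
pics
scene [ 192. -644.  851.] [ 0.36  0.58 -0.73]
side [468. 838. 650.] [ 0.1  -0.82 -0.56]
{'t': 0.1, 'qpos': array([ 1.18800244e+00,  2.87100950e-01,  1.57799923e+00,  2.39267523e-05,
        1.27857050e+00, -1.50004228e-01]), 'dq': array([-7.77070043e-04, -2.53408312e-03, -2.93211794e-03, -3.49897992e-03,
        1.02918602e-05,  6.94411891e-04]), 'joint_efforts': array([ 4.71110652e-04, -4.07299483e+01, -2.93697542e+01, -1.13403255e-04,
        3.38366168e-03,  9.08207056e-07]), 'position': array([155.47007525, 656.26417515, 230.0865473 ]), 'ee_rot': array([-3.13954138e+00, -3.33185830e-04,  2.90879574e+00]), 'ft_force': array([-0.16289372,  0.50416347,  1.10940909]), 'wrist_torque': array([ 0.00842087, -0.01452411, -0.02795177]), 'gripper_force': 0.0, 'opening': 85.64967762168477} 18.700000000000003
```

View pics/scene0.png

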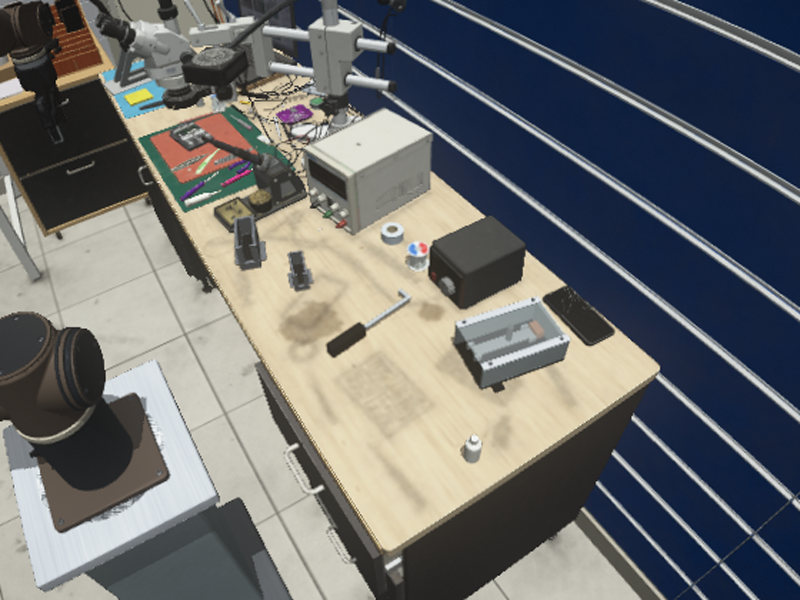

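View pics/side0.png

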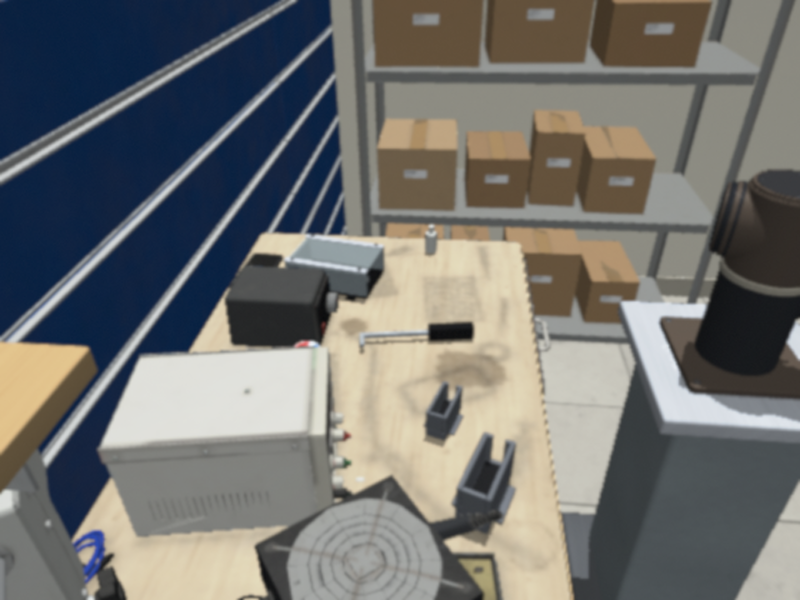

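The scene shows the larger rest near (248,242), the smaller one at (300,270), the rod from (330,350) to (408,293), the guard around (510,340) and the bottle at (473,447). I'll take enlarged crops.

```bash
python3 - <<'E'
from rig import capture
import cv2,numpy as np
s=capture("scene")[:,:,::-1];d=capture("side")[:,:,::-1]
cv2.imwrite("pics/s.png",s);cv2.imwrite("pics/d.png",d)
def c(im,u,v,w,h,k):return cv2.resize(im[v:v+h,u:u+w],None,fx=k,fy=k,interpolation=cv2.INTER_CUBIC)
a=np.hstack([c(s,155,145,80,60,5),c(s,220,195,80,60,5)])
b=np.hstack([c(s,310,200,100,75,4),c(d,290,255,100,75,4)])
cv2.imwrite("pics/crops1.png",np.vstack([a,b]))
E
```

```text
(no output)
```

View pics/crops1.png

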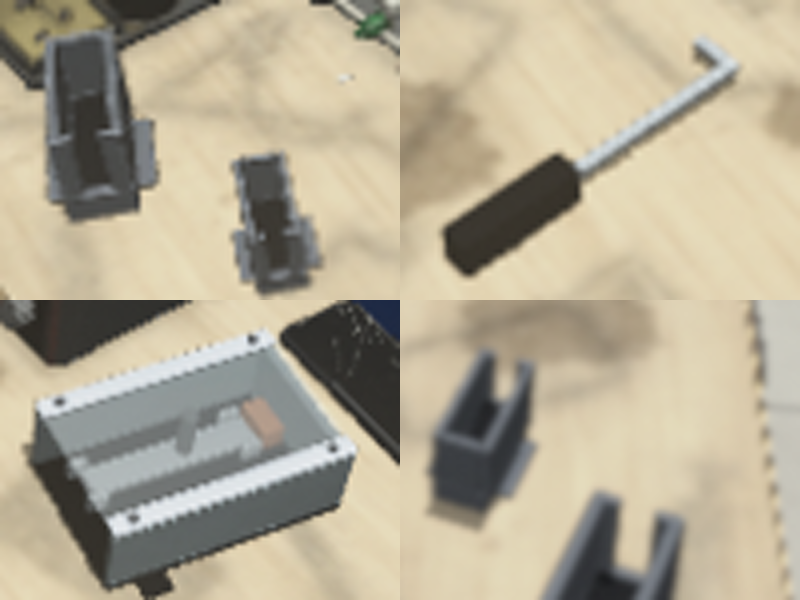

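The crops show the rod with handle corners at about (445,230) and (562,155) and its hook corner at (737,68). The guard's roof corners are at (38,400), (108,525), (355,450) and (268,333). The rest's slot faces the camera. I'll fit planar poses to these points.

```bash
cat > h.py <<'E'
import numpy as np,cv2
from scipy.optimize import least_squares
from rig import camera_params
def proj(p,X):
    R=np.array(p["R"],float);return cv2.projectPoints(np.array(X,float),cv2.Rodrigues(R)[0],np.array(p["t"],float),np.array(p["K"],float),np.array(p["dist"],float))[0][:,0]
def tf(q,P):
    P=np.array(P,float);c,s=np.cos(q[2]),np.sin(q[2])
    return np.c_[q[0]+c*P[:,0]-s*P[:,1],q[1]+s*P[:,0]+c*P[:,1],P[:,2]]
def fit(obs,q0):  # obs: list of (params, model pts, pixels)
    f=lambda q:np.concatenate([(proj(p,tf(q,P))-np.array(U)).ravel() for p,P,U in obs])
    s=least_squares(f,q0,x_scale=[100,100,1],loss='soft_l1');return s.x,f(s.x).reshape(-1,2)
def ground(p,u,z):
    n=cv2.undistortPoints(np.array([[u]],float),np.array(p["K"]),np.array(p["dist"]))[0,0]
    R=np.array(p["R"]);C=-R.T@np.array(p["t"]);d=R.T@np.r_[n,1];return C+d*(z-C[2])/d[2]
E
python3 - <<'E'
from h import *
p=camera_params("scene")
def cr(L,u,v,x0,y0,k):return [(u+(a-x0)/k,v+(b-y0)/k) for a,b in L]
def go(n,P,U):
    g=[ground(p,u,x[2]) for u,x in zip(U,P)]
    c=np.mean(g,0)
    best=min((fit([(p,P,U)],[c[0],c[1],a]) for a in np.arange(0,6.3,1)),key=lambda t:abs(t[1]).sum())
    print(n,best[0].round(3),best[1].round(1).tolist())
go("guard",[[0,56,62],[0,-56,62],[170,-56,62],[170,56,62]],cr([(38,400),(108,525),(355,450),(268,333)],310,200,0,300,4))
go("rod",[[-40,10,28],[40,10,28],[160,-4,18],[160,28,18]],cr([(445,230),(560,155),(738,68),(700,38)],220,195,400,0,5))
go("rest",[[-50.5,-22,65],[-50.5,22,65],[50.5,-22,65],[50.5,22,65]],cr([(47,35),(113,32),(50,140),(136,135)],155,145,0,0,5))
print("pin top",ground(p,(357.5,227.0),50), "bottle",ground(p,(473*.7,460*.7),0),"tape",ground(p,(392*.7,240*.7),0),"spool",ground(p,(417*.7,266*.7),0),"smallrest",ground(p,(300*.7,285*.7),0))
p=camera_params("wrist");R=np.array(p["R"]);print(R.round(2),-R.T@p["t"],p["K"])
E
```

```text
guard [ 623.007 -174.98     6.053] [[-1.1, -0.9], [0.1, 1.3], [0.4, 0.4], [0.3, -1.2]]
rod [467.629 -22.287   6.464] [[-0.7, 1.2], [-0.1, -0.2], [0.5, -0.5], [0.2, -0.4]]
rest [418.908 316.071   4.377] [[-0.3, 0.7], [0.8, -1.2], [0.6, 1.0], [-1.5, -0.6]]
pin top [ 720.28942452 -176.20796103   50.        ] bottle [ 519.52822006 -332.37769902    0.        ] tape [ 6.95117864e+02  1.83386522e+02 -1.13686838e-13] spool [694.43746729  84.86328336   0.        ] smallrest [4.64678361e+02 1.71858592e+02 1.13686838e-13]
[[ 0.23  0.97 -0.  ]
 [ 0.93 -0.22  0.3 ]
 [ 0.29 -0.07 -0.96]] [ 81.67420124 673.39175559 373.87711422] [[349.54507895   0.         287.34379434]
 [  0.         349.54507895 209.16570637]
 [  0.           0.           1.        ]]
```

Emit:
jog_arm([
  [-37, -28, 0],
  [-37, -28, 0],
  [-37, -28, 0],
  [-37, -28, 0],
  [-37, -28, 0],
  [-37, -28, 0],
  [-37, -28, 0],
  [-37, -28, 0],
  [-37, -28, 0],
  [0, 0, 0],
  [0, 0, 0],
], hand=[1, 1, 1, 1, 1, 1, 1, 1, 1, 1, 1], twist=[0, 0, 0, 0, 0, 0, 0, 0, 0, 0, 0])

```text
t: 1.3
position: [422.0, 334.0, 231.2]
ee_rot: [3.142, -0.001, 2.906]
ft_force: [0.2, 0.5, -0.7]
opening: 85.6
gripper_force: 0.0
```

```bash
python3 - <<'E'
from rig import monitor,capture,camera_params
import cv2,pickle
p=camera_params("wrist");im=capture("wrist")[:,:,::-1]
pickle.dump(p,open("w1.pkl","wb"));cv2.imwrite("pics/w1.png",cv2.resize(im,(800,600),interpolation=cv2.INTER_CUBIC))
s=monitor.read_state();print(s["position"],s["ee_rot"],s["qpos"])
E
```

```text
[421.37635214 334.77065784 231.163917  ] [ 3.14153195e+00 -6.66810789e-04  2.90802074e+00] [ 4.82528978e-01 -1.59357259e-02  1.91257929e+00  5.10294110e-04
  1.24541230e+00 -8.54858651e-01]
```

View pics/w1.png

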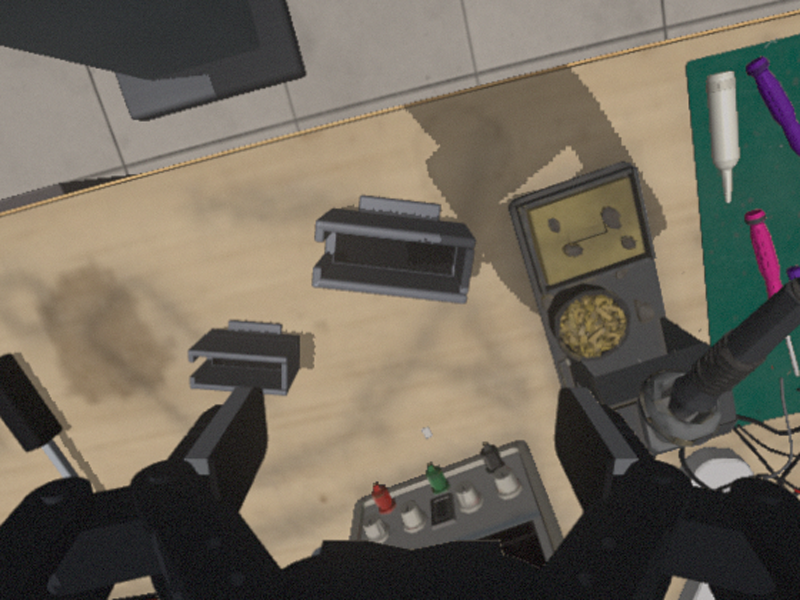

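The larger rest spans roughly (315,205) to (475,300) with its slot to the left. I'll enlarge it.

```bash
python3 - <<'E'
import cv2
im=cv2.imread("pics/w1.png");cv2.imwrite("pics/w1c.png",cv2.resize(im[180:320,300:487],(800,600),interpolation=cv2.INTER_CUBIC))
E
```

```text
(no output)
```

View pics/w1c.png

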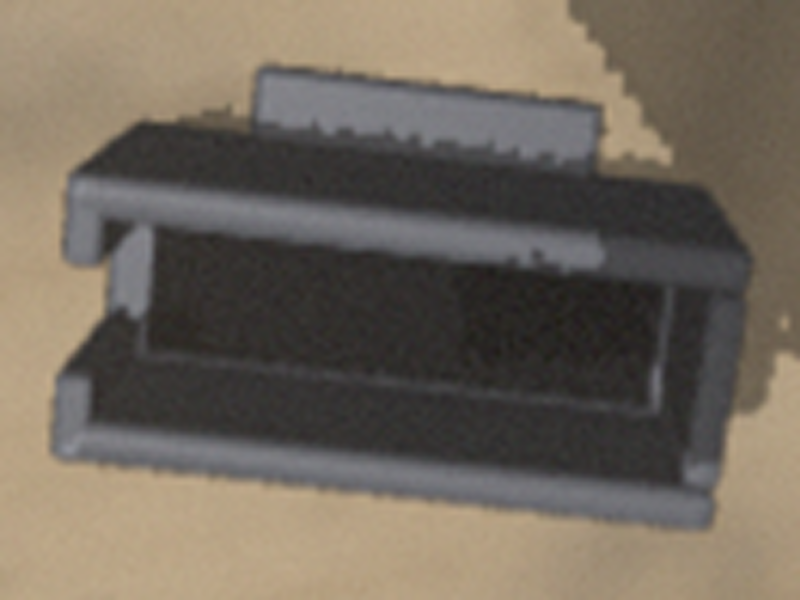

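Rest top corners in the crop are (72,177), (55,458), (712,525) and (748,255).

```bash
python3 - <<'E'
from h import *
import pickle
p=pickle.load(open("w1.pkl","rb"))
k=800/187
U=[((300+a/k+.5)*.7-.5,(180+b/k+.5)*.7-.5) for a,b in [(72,177),(55,458),(712,525),(748,255)]]
q,e=fit([(p,[[50.5,-22,65],[50.5,22,65],[-50.5,22,65],[-50.5,-22,65]],U)],[419,316,-1.9]);print(q,e.round(1).tolist())
E
```

```text
[415.75642585 323.41638666  -1.9188744 ] [[-0.7, -0.7], [-0.7, 0.8], [0.3, 1.5], [1.5, -0.9]]
```

Emit:
jog_arm([
  [0, 0, 0],
  [0, 0, 0],
  [0, 0, 0],
  [2, -45, 4],
  [2, -45, 4],
  [2, -45, 4],
  [2, -45, 4],
  [2, -45, 4],
  [2, -45, 4],
  [2, -45, 4],
  [4, -44, 4],
  [0, 0, 0],
], hand=[1, 1, 1, 1, 1, 1, 1, 1, 1, 1, 1, 1], twist=[-7.9, -7.9, -7.9, 0, 0, 0, 0, 0, 0, 0, 0, 0])

```text
t: 2.55
position: [468.6, -24.2, 199.0]
ee_rot: [-3.141, -0.001, -2.964]
ft_force: [0.2, 0.8, 0.5]
opening: 85.4
gripper_force: 0.0
```

Emit:
jog_arm([
  [0, 0, 0],
], hand=[1], twist=[0])

```text
t: 2.65
position: [468.3, -21.0, 199.1]
ee_rot: [3.141, -0.0, -2.961]
ft_force: [0.1, 0.8, -0.1]
opening: 85.4
gripper_force: 0.0
```

```bash
cat > look.py <<'E'
import sys,pickle,cv2
from rig import monitor,capture,camera_params
n=sys.argv[1];p=camera_params("wrist");im=capture("wrist")[:,:,::-1]
pickle.dump(p,open(n+".pkl","wb"));cv2.imwrite(f"pics/{n}.png",cv2.resize(im,(800,600),interpolation=cv2.INTER_CUBIC))
s=monitor.read_state();print(s["t"],s["position"].round(1),s["ee_rot"].round(4),s["ft_force"].round(1))
E
python3 look.py w2
```

```text
2.7 [468.3 -20.3 199.2] [ 3.1408e+00 -2.0000e-04 -2.9594e+00] [-0.9  0.9  0.2]
```

View pics/w2.png

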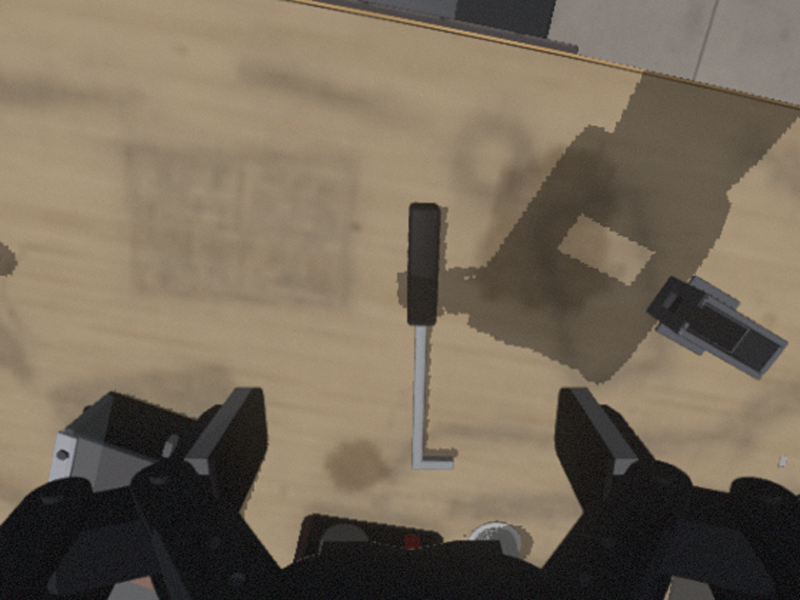

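The handle spans (408–438, 204–325). The hook's outer corner is at (413,468) and its tip at (453,464).

```bash
python3 - <<'E'
from h import *
import pickle
p=pickle.load(open("w2.pkl","rb"))
U=[((a+.5)*.7-.5,(b+.5)*.7-.5) for a,b in [(408,325),(437,325),(413,468.5),(453,468.5),(453,459),(424,203)]]
q,e=fit([(p,[[40,-10,28],[40,10,28],[160,-4,18],[160,28,18],[152,28,18],[-40,0,2]],U)],[468,-22,.18]);print(q,e.round(1).tolist())
g=ground(p,((62+.5)*.7-.5,(455+.5)*.7-.5),62);print(g)
E
```

```text
[ 4.66689226e+02 -1.29423326e+01  1.58201949e-01] [[-0.7, 0.1], [-0.1, 0.5], [-0.8, -0.2], [0.5, 0.3], [0.8, 0.7], [0.3, -1.8]]
[ 628.08712582 -229.14668131   62.        ]
```

Emit:
jog_arm([
  [5, 7, 10],
  [0, 0, 40],
  [0, 0, 40],
  [0, 0, 40],
  [0, 0, 10],
  [0, 0, 0],
  [0, 0, 0],
], hand=[1, 1, 1, 1, 1, 1, 1], twist=[1.4, 0, 0, 0, 0, 0, 0])

```text
t: 3.4
position: [463.7, -15.1, 61.1]
ee_rot: [-3.141, 0.003, -2.983]
ft_force: [0.7, 0.3, -0.1]
opening: 85.6
gripper_force: 0.0
```

```bash
python3 look.py w3
```

```text
3.45 [464.2 -15.5  61.7] [-3.1399  0.004  -2.9839] [ 0.   0.1 -0.3]
```

View pics/w3.png

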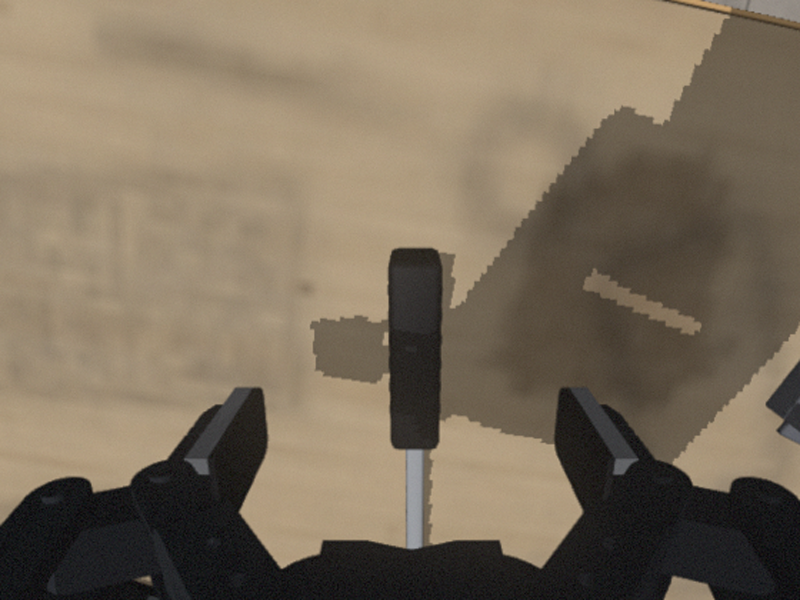

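The handle is centred between the pads (column 414 against a finger centre of 411) and aligned with them. Next I lower and grip.

Emit:
jog_arm([
  [2, 0, 28],
  [0, 0, 28],
  [0, 0, 1],
  [0, 0, 0],
  [0, 0, 0],
  [0, 0, 0],
  [0, 0, 0],
  [0, 0, 0],
  [0, 0, 0],
  [0, 0, 0],
  [0, 0, 0],
  [0, 0, 0],
], hand=[1, 1, 1, 0.5, 0, 0, 0, 0, 0, 0, 0, 0], twist=[0, 0, 0, 0, 0, 0, 0, 0, 0, 0, 0, 0])

```text
t: 4.65
position: [461.4, -16.2, 3.5]
ee_rot: [-3.141, 0.002, -2.985]
ft_force: [-0.5, 0.6, 5.6]
opening: 18.7
gripper_force: 59.9
```

Emit:
jog_arm([
  [0, 0, -20],
  [0, 0, -40],
  [0, 0, -40],
  [0, 0, -40],
  [0, 0, -20],
  [-2, -36, 0],
  [-2, -37, 0],
  [-2, -37, 0],
  [-2, -36, 0],
  [0, 0, 0],
  [0, 0, 0],
], hand=[0, 0, 0, 0, 0, 0, 0, 0, 0, 0, 0], twist=[0, 5.5, 5.5, 5.5, 5.6, 0, 0, 0, 0, 0, 0])

```text
t: 5.75
position: [434.3, -160.2, 161.8]
ee_rot: [3.141, -0.001, 2.91]
ft_force: [-0.4, -0.8, -0.2]
opening: 19.1
gripper_force: 59.1
```

```bash
python3 look.py w4; python3 - <<'E'
from rig import capture
import cv2
cv2.imwrite("pics/s4.png",capture("scene")[:,:,::-1])
E
```

```text
5.8 [ 434.5 -159.5  161.8] [ 3.1408e+00 -1.2000e-03  2.9116e+00] [-0.2  1.  -1.8]
```

View pics/w4.png

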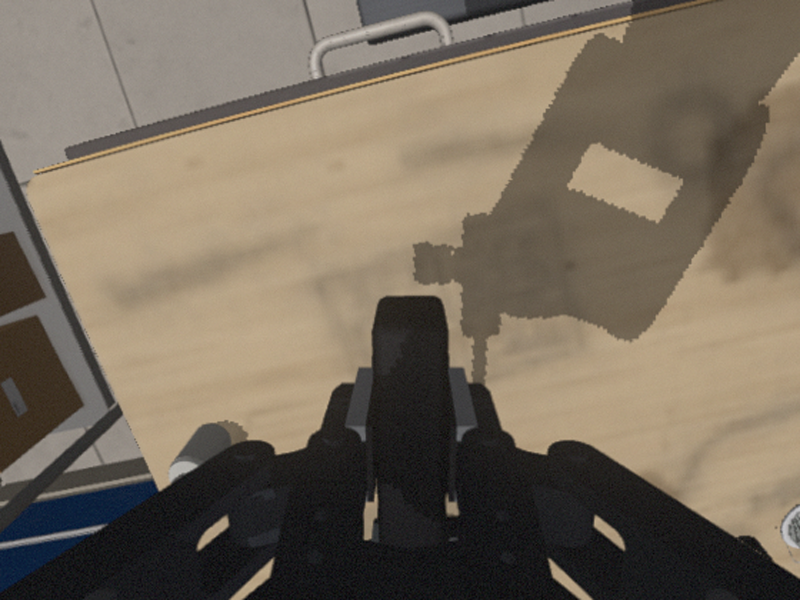

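The guard is hidden behind the gripper in this view. The scene camera looks offset from the wrist camera by about 7 mm, so I'll calibrate with the rod's known position plus a close crop of the guard.

```bash
python3 - <<'E'
from h import *
p=camera_params("scene")
q=[434.5+6*.9737,-159.5-6*.228,-.23]
U=proj(p,tf(q,[[160,-4,176.8],[160,28,176.8],[152,28,176.8],[40,-4,176.8]]));print(U.round(1).tolist())
s=cv2.imread("pics/s4.png")
print([proj(p,[g])[0].round(1).tolist() for g in tf([623,-175,-.23],[[0,56,62],[0,-56,62],[170,56,62],[170,-56,62]])])
u,v=U[:2].mean(0).astype(int)
a=cv2.resize(s[v-25:v+25,u-30:u+30],(360,300),interpolation=cv2.INTER_CUBIC)
b=cv2.resize(s[200:282,312:408],None,fx=8,fy=7,interpolation=cv2.INTER_CUBIC)[:, :]
b=cv2.resize(s[205:265,314:404],(540,360),interpolation=cv2.INTER_CUBIC)
out=np.zeros((600,800,3),np.uint8);
a2=cv2.resize(a,(288,240));out[:240,:288]=a2;out[240:,:540]=b
print("a origin",u-30,v-25,"scale 4.8; b origin 314,205 scale 6 at y240")
cv2.imwrite("pics/c4.png",out)
E
```

```text
[[328.5, 220.8], [322.5, 210.7], [319.2, 211.7], [276.7, 235.7]]
[[318.4, 224.1], [337.1, 257.6], [377.3, 207.0], [399.1, 237.9]]
a origin 295 190 scale 4.8; b origin 314,205 scale 6 at y240
```

View pics/c4.png

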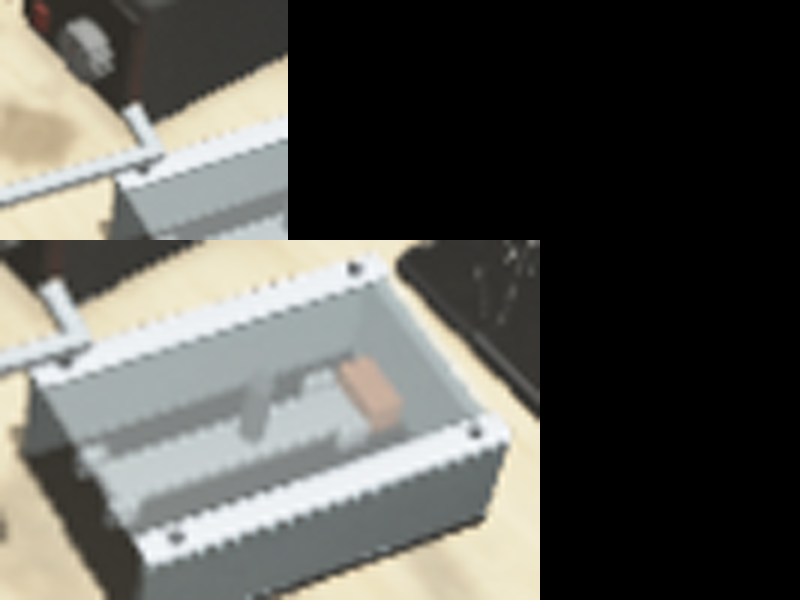

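The hook's outer corner is at a(163,153) and its tip at a(133,107), within about 1 px of prediction. The guard corners in b are (32,375), (378,257), (508,433) and (143,563), with the pin top at (262,374).

```bash
python3 - <<'E'
from h import *
p=camera_params("scene")
b=np.array([.9,.6])
f=lambda a,c:np.array((314+a/6-.42,205+(c-240)/6-.42))-b
M=[[0,56,62],[170,56,62],[170,-56,62],[0,-56,62],[98,18,50]]
for w in (4,5):
  q,e=fit([(p,M[:w],[f(32,375),f(378,257),f(508,433),f(143,563),f(262,374)][:w])],[623,-172,-.23]);print(q,e.round(1).tolist())
E
```

```text
[ 6.20206312e+02 -1.75751705e+02 -2.01661428e-01] [[-0.9, -1.5], [-0.4, -0.3], [0.7, 0.8], [0.5, 0.3]]
[ 6.20033847e+02 -1.74949066e+02 -1.98846203e-01] [[-1.2, -1.7], [-0.8, -0.5], [0.4, 0.5], [0.3, 0.1], [1.1, 0.9]]
```

Emit:
jog_arm([
  [0, 0, 0],
  [1, -4, 20],
  [0, 0, 40],
  [0, 0, 40],
  [0, 0, 30],
  [0, 0, 6],
  [0, 0, 0],
  [0, 0, 0],
], hand=[0, 0, 0, 0, 0, 0, 0, 0], twist=[-1.4, 0, 0, 0, 0, 0, 0, 0])

```text
t: 6.65
position: [434.5, -164.1, 28.0]
ee_rot: [-3.14, 0.003, 2.938]
ft_force: [0.6, 0.9, -0.6]
opening: 18.9
gripper_force: 59.1
```

Emit:
jog_arm([
  [-10, 0, 0],
  [-15, 0, 0],
  [-15, 0, 0],
  [-15, 0, 0],
  [-5, 0, 0],
  [0, 0, 0],
  [0, 0, 0],
], hand=[0, 0, 0, 0, 0, 0, 0], twist=[0, 0, 0, 0, 0, 0, 0])

```text
t: 7.35
position: [491.8, -175.8, 26.7]
ee_rot: [-3.141, 0.0, 2.937]
ft_force: [-0.2, -0.2, -0.5]
opening: 18.6
gripper_force: 59.1
```

```bash
python3 - <<'E'
from h import *
from rig import monitor,capture
p=camera_params("scene")
s=monitor.read_state();P=s["position"];a=s["ee_rot"][2]-np.pi
print(P.round(1),s["ee_rot"].round(3),s["ft_force"].round(1))
q=[P[0]+6*np.cos(a),P[1]+6*np.sin(a),a]
z=P[2]+11
U=proj(p,tf(q,[[160,-4,z+4],[160,28,z+4],[152,28,z+4],[40,-4,z+4]]));print(U.round(1).tolist())
cv2.imwrite("pics/s5.png",capture("scene")[:,:,::-1])
E
```

```text
[ 491.8 -175.8   26.7] [-3.141  0.     2.937] [-0.2 -0.2 -0.5]
[[346.1, 250.2], [340.3, 240.8], [337.4, 241.7], [301.5, 265.2]]
```

Emit:
jog_arm([
  [-13, 0, 0],
  [-15, 0, 0],
  [-15, 0, 0],
  [-15, 0, 0],
  [-13, 0, 0],
  [-7, 0, 0],
  [0, 0, 0],
  [0, 0, 0],
], hand=[0, 0, 0, 0, 0, 0, 0, 0], twist=[0, 0, 0, 0, 0, 0, 0, 0])

```text
t: 8.2
position: [567.4, -191.4, 26.0]
ee_rot: [3.141, -0.001, 2.937]
ft_force: [0.3, -0.2, -0.6]
opening: 19.1
gripper_force: 59.1
```

Emit:
jog_arm([
  [0, 7, 0],
  [0, 7, 0],
  [0, 7, 0],
  [0, 6, 0],
  [0, 0, 0],
  [0, 0, 0],
], hand=[0, 0, 0, 0, 0, 0], twist=[0, 0, 0, 0, 0, 0])

```text
t: 8.8
position: [573.8, -165.0, 26.4]
ee_rot: [-3.141, 0.0, 2.937]
ft_force: [0.6, -0.5, -0.7]
opening: 19.1
gripper_force: 59.1
```

Emit:
jog_arm([
  [4, 0, 0],
  [4, 0, 0],
  [4, 0, 0],
  [4, 0, 0],
  [2, 0, 0],
], hand=[0, 0, 0, 0, 0], twist=[0, 0, 0, 0, 0])

```text
t: 9.3
position: [556.1, -161.8, 26.5]
ee_rot: [-3.141, 0.001, 2.936]
ft_force: [1.9, 0.0, -1.1]
opening: 18.9
gripper_force: 58.9
```

Emit:
jog_arm([
  [4, 0, 0],
  [4, 0, 0],
  [4, 0, 0],
  [4, 0, 0],
  [4, 0, 0],
  [4, 0, 0],
  [2, 0, 0],
], hand=[0, 0, 0, 0, 0, 0, 0], twist=[0, 0, 0, 0, 0, 0, 0])

```text
t: 10.0
position: [530.3, -156.3, 26.4]
ee_rot: [-3.142, 0.0, 2.936]
ft_force: [2.4, -0.9, -1.2]
opening: 18.7
gripper_force: 58.9
```

Emit:
jog_arm([
  [2, 0, 0],
  [2, 0, 0],
  [1, 0, 0],
  [0, 0, 0],
], hand=[0, 0, 0, 0], twist=[0, 0, 0, 0])

```text
t: 10.4
position: [525.6, -155.4, 26.4]
ee_rot: [-3.142, -0.0, 2.937]
ft_force: [2.0, -1.6, -1.2]
opening: 19.3
gripper_force: 58.9
```

Emit:
jog_arm([
  [1, 0, 0],
  [1, 0, 0],
  [1, 0, 0],
  [1, 0, 0],
  [0, 0, 0],
], hand=[0, 0, 0, 0, 0], twist=[0, 0, 0, 0, 0])

```text
t: 10.9
position: [523.4, -155.0, 26.9]
ee_rot: [-3.141, 0.005, 2.936]
ft_force: [7.4, -1.8, -3.3]
opening: 19.1
gripper_force: 58.6
```

Emit:
jog_arm([
  [1, 0, 0],
  [1, 0, 0],
  [1, 0, 0],
  [0, 0, 0],
], hand=[0, 0, 0, 0], twist=[0, 0, 0, 0])

```text
t: 11.3
position: [523.4, -154.8, 28.1]
ee_rot: [-3.141, 0.012, 2.938]
ft_force: [13.8, -0.8, -4.9]
opening: 19.1
gripper_force: 58.9
```

The stop is reached: force rose to about 14 N, and the kinematics put the pin at 53 mm deep, which is a 45 mm draw. Now I unhook.

Emit:
jog_arm([
  [-3, 0, 0],
  [-3, 0, 0],
  [-3, 0, 0],
  [-3, 0, 0],
  [-2, 0, 0],
  [0, 0, 0],
  [0, 0, 0],
], hand=[0, 0, 0, 0, 0, 0, 0], twist=[0, 0, 0, 0, 0, 0, 0])

```text
t: 12.0
position: [532.3, -156.7, 26.2]
ee_rot: [3.141, -0.001, 2.937]
ft_force: [-0.1, 0.2, -0.7]
opening: 18.6
gripper_force: 59.5
```

Emit:
jog_arm([
  [0, -7, 0],
  [0, -7, 0],
  [0, -7, 0],
  [0, -7, 0],
  [0, 0, 0],
  [0, 0, 0],
], hand=[0, 0, 0, 0, 0, 0], twist=[0, 0, 0, 0, 0, 0])

```text
t: 12.6
position: [526.8, -184.5, 26.3]
ee_rot: [3.141, -0.0, 2.936]
ft_force: [0.1, 0.1, -1.8]
opening: 18.9
gripper_force: 59.5
```

Emit:
jog_arm([
  [10, 0, 0],
  [15, 0, 0],
  [15, 0, 0],
  [15, 0, 0],
  [15, 0, 0],
  [15, 0, 0],
  [10, 0, 0],
  [0, 20, -5],
  [0, 30, 0],
  [0, 30, 0],
  [0, 10, 0],
  [0, 0, 0],
], hand=[0, 0, 0, 0, 0, 0, 0, 0, 0, 0, 0, 0], twist=[0, 0, 0, 0, 0, 0, 0, 0, 0, 0, 0, 0])

```text
t: 13.8
position: [451.9, -75.7, 31.2]
ee_rot: [-3.141, -0.0, 2.939]
ft_force: [-0.1, -1.6, -0.8]
opening: 18.7
gripper_force: 59.4
```

Emit:
jog_arm([
  [0, 0, 10],
  [0, 0, 8],
  [0, 0, 4],
  [0, 0, 3],
  [0, 0, 0],
  [0, 0, 0],
], hand=[0, 0, 0, 0, 0, 0], twist=[0, 0, 0, 0, 0, 0])

```text
t: 14.4
position: [452.2, -77.0, 6.3]
ee_rot: [-3.142, -0.0, 2.936]
ft_force: [0.1, -0.1, -1.2]
opening: 18.8
gripper_force: 59.4
```

Emit:
jog_arm([
  [0, 0, 1],
  [0, 0, 1],
  [0, 0, 0.5],
  [0, 0, 0],
], hand=[0, 0, 0, 0], twist=[0, 0, 0, 0])

```text
t: 14.8
position: [452.3, -76.8, 4.2]
ee_rot: [-3.141, 0.0, 2.937]
ft_force: [-1.0, 0.3, 1.7]
opening: 18.8
gripper_force: 59.8
```

Emit:
jog_arm([
  [0, 0, 0],
  [0, 0, 0],
  [0, 0, 0],
  [0, 0, 0],
  [0, 0, 0],
  [0, 0, -20],
  [0, 0, -40],
  [0, 0, -40],
  [0, 0, -30],
  [0, 0, 0],
  [0, 0, 0],
  [0, 0, 0],
], hand=[0.35, 0.5, 0.8, 1, 1, 1, 1, 1, 1, 1, 1, 1], twist=[0, 0, 0, 0, 0, 0, 0, 0, 0, 0, 0, 0])

```text
t: 16.0
position: [451.1, -76.3, 132.2]
ee_rot: [3.141, -0.003, 2.937]
ft_force: [0.0, 0.1, -0.5]
opening: 85.2
gripper_force: 0.0
```

```bash
python3 look.py w6; python3 - <<'E'
from h import *
import pickle
p=pickle.load(open("w6.pkl","rb"))
# automatic: dark handle mask & predicted points
q=[452.2+6*.979,-77-6*.2036,2.936-np.pi]
U=proj(p,tf(q,[[-40,0,28],[40,-10,28],[40,10,28],[160,-4,18],[160,28,18]]));print(((U+.5)/.7-.5).round(0).tolist())
im=cv2.imread("pics/w6.png");g=im.max(2)
for row in (230,250,280,300):
    x=np.where(g[row,330:500]<75)[0]+330;print(row,x.min() if len(x) else None,x.max() if len(x) else None,len(x))
c=np.where(g[150:480,int(U[0,0]/.7)]<75)[0]+150;print(c.min(),c.max())
E
```

```text
16.05 [450.9 -76.2 131.9] [ 3.1409 -0.0037  2.9366] [-0.5  0.3  0.9]
[[411.0, 235.0], [393.0, 381.0], [429.0, 381.0], [404.0, 543.0], [454.0, 543.0]]
230 412 422 8
250 391 429 39
280 391 430 40
300 392 429 38
231 379
```

Emit:
jog_arm([
  [-30, 0, 0],
  [-40, 0, 0],
  [-18, -0.5, 20],
  [0, 0, 40],
  [0, 0, 35],
  [0, 0, 25],
  [0, 0, 8],
  [0, 0, 0],
  [0, 0, 0],
], hand=[1, 1, 1, 1, 1, 1, 1, 1, 1], twist=[0, 0, 0, 0, 0, 0, 0, 0, 0])

```text
t: 16.95
position: [538.8, -95.3, 6.5]
ee_rot: [-3.141, 0.001, 2.937]
ft_force: [0.2, 0.4, 1.1]
opening: 85.1
gripper_force: 0.0
```

Emit:
jog_arm([
  [0, 0, 0],
  [0, 0, 0],
  [0, 0, 0],
  [0, 0, 0],
  [0, 0, 0],
  [0, 0, 0],
  [0, 0, 0],
  [0, 0, 0],
  [0, 0, 0],
  [0, 0, 0],
  [0, 0, 0],
], hand=[0.6, 0.3, 0, 0, 0, 0, 0, 0, 0, 0, 0], twist=[0, 0, 0, 0, 0, 0, 0, 0, 0, 0, 0])

```text
t: 18.05
position: [538.3, -95.1, 5.9]
ee_rot: [3.142, 0.0, 2.937]
ft_force: [-0.1, 0.1, 1.2]
opening: 5.9
gripper_force: 60.8
```

Emit:
jog_arm([
  [0, 0, -10],
  [0, 0, -30],
  [0, 0, -40],
  [0, 0, -40],
  [0, 0, -30],
  [0, 0, 0],
], hand=[0, 0, 0, 0, 0, 0], twist=[0, 0, 0, 0, 0, 0])

```text
t: 18.65
position: [541.4, -96.3, 162.1]
ee_rot: [-3.14, 0.011, 2.937]
ft_force: [0.0, 0.6, 0.1]
opening: 6.2
gripper_force: 60.5
```

Emit:
jog_arm([
  [0, 0, 0],
  [0, 0, 0],
  [0, 0, 0],
  [0, 0, 0],
  [0, 0, 0],
  [0, 0, 0],
  [0, 0, 0],
  [0, 0, 0],
  [0, 0, 0],
  [0, 0, 0],
  [0, 0, 0],
  [0, 0, 0],
], hand=[0, 0, 0, 0, 0, 0, 0, 0, 0, 0, 0, 0], twist=[8.1, 8.2, 8.2, 8.2, 8.2, 8.2, 8.2, 8.2, 8.2, 8.2, 8.2, 8])

```text
t: 19.85
position: [537.2, -94.8, 154.3]
ee_rot: [-3.139, 0.0, 1.219]
ft_force: [0.4, 0.2, -0.3]
opening: 6.2
gripper_force: 60.5
```

Emit:
jog_arm([
  [0, 0, 0],
  [18, -18, 0],
  [30, -29, 0],
  [30, -29, 0],
  [30, -29, 0],
  [30, -29, 0],
  [30, -29, 0],
  [30, -29, 0],
  [30, -29, 0],
  [30, -28, 0],
  [10, -8, 0],
  [0, 0, 0],
], hand=[0, 0, 0, 0, 0, 0, 0, 0, 0, 0, 0, 0], twist=[0, 0, 0, 0, 0, 0, 0, 0, 0, 0, 0, 0])

```text
t: 21.05
position: [386.4, 245.1, 155.3]
ee_rot: [-3.141, 0.001, 1.23]
ft_force: [0.0, -0.4, -0.8]
opening: 5.7
gripper_force: 60.5
```

Emit:
jog_arm([
  [0, 0, 0],
  [0, 0, 0],
], hand=[0, 0], twist=[0, 0])

```text
t: 21.25
position: [388.0, 243.1, 155.6]
ee_rot: [-3.142, 0.001, 1.224]
ft_force: [0.9, 0.1, -1.2]
opening: 6.2
gripper_force: 60.5
```

```bash
python3 look.py w7; python3 - <<'E'
from h import *
import pickle
p=pickle.load(open("w7.pkl","rb"))
U=proj(p,tf([416,322.5,-1.918],[[50.5,-22,65],[50.5,22,65],[-50.5,22,65],[-50.5,-22,65]]));print(((U+.5)/.7-.5).round(0).tolist())
E
```

```text
21.3 [388.1 243.1 155.7] [3.1416e+00 5.0000e-04 1.2231e+00] [ 0.1  0.3 -0.1]
[[363.0, 236.0], [456.0, 236.0], [462.0, -3.0], [357.0, -3.0]]
```

```bash
python3 - <<'E'
import cv2
im=cv2.imread("pics/w7.png");cv2.imwrite("pics/w7c.png",cv2.resize(im[0:262,240:590],(800,599),interpolation=cv2.INTER_CUBIC))
E
```

```text
(no output)
```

View pics/w7c.png

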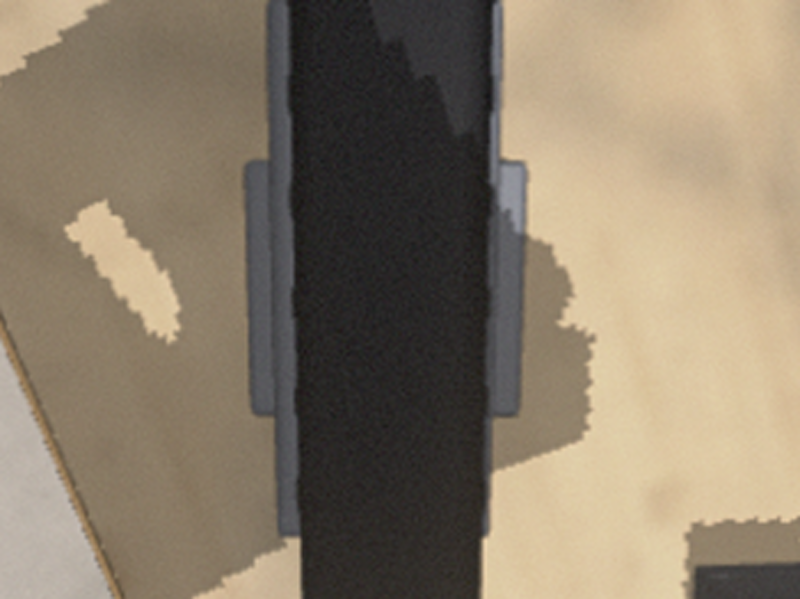

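The rest's front edge is at row 537 with corners at columns 277 and 489. The handle spans 300–483, so it sits about 1.5 mm right of the rest's centre. Next I check the handle's position along its length numerically.

```bash
python3 - <<'E'
from h import *
import pickle
p=pickle.load(open("w7.pkl","rb"))
a=1.2231-np.pi;z=155.7+8
q=[388.1-83*np.cos(a),243.1-83*np.sin(a),a]
U=proj(p,tf(q,[[40,-10,z+14],[40,10,z+14],[60,-4,z+4],[60,4,z+4]]));print(((U+.5)/.7-.5).round(0).tolist())
im=cv2.imread("pics/w7.png").max(2)
print(im[250:420:4,390].tolist());print(im[int((U[0,1])/.7)+20,370:450:3].tolist())
E
```

```text
[[372.0, 277.0], [451.0, 278.0], [397.0, 337.0], [426.0, 337.0]]
[47, 45, 46, 50, 55, 51, 49, 52, 50, 109, 189, 193, 189, 168, 189, 195, 190, 199, 187, 195, 198, 201, 200, 201, 199, 195, 193, 193, 197, 177, 84, 87, 82, 82, 83, 84, 85, 85, 85, 86, 86, 82, 83]
[191, 191, 190, 190, 194, 196, 192, 151, 120, 107, 125, 132, 130, 133, 134, 134, 134, 127, 124, 223, 217, 219, 221, 221, 222, 223, 222]
```

Emit:
jog_arm([
  [2, -1.5, 0],
  [0, 0, 20],
  [0, 0, 30],
  [0, 0, 25],
  [0, 0, 0],
  [0, 0, 0],
], hand=[0, 0, 0, 0, 0, 0], twist=[0, 0, 0, 0, 0, 0])

```text
t: 21.9
position: [386.9, 246.3, 81.0]
ee_rot: [-3.141, 0.0, 1.224]
ft_force: [0.4, -0.6, -0.3]
opening: 5.7
gripper_force: 60.5
```

Emit:
jog_arm([
  [0, 0, 5],
  [0, 0, 5],
  [0, 0, 5],
  [0, 0, 5],
  [0, 0, 0],
  [0, 0, 0],
], hand=[0, 0, 0, 0, 0, 0], twist=[0, 0, 0, 0, 0, 0])

```text
t: 22.5
position: [386.6, 246.6, 60.7]
ee_rot: [-3.141, 0.0, 1.225]
ft_force: [-0.1, -0.1, -1.1]
opening: 6.1
gripper_force: 60.5
```

Emit:
jog_arm([
  [0, 0, 5],
  [0, 0, 5],
  [0, 0, 5],
  [0, 0, 5],
  [0, 0, 5],
  [0, 0, 4],
  [0, 0, 0],
  [0, 0, 0],
], hand=[0, 0, 0, 0, 0, 0, 0, 0], twist=[0, 0, 0, 0, 0, 0, 0, 0])

```text
t: 23.3
position: [386.7, 246.6, 31.7]
ee_rot: [-3.141, 0.0, 1.225]
ft_force: [-0.3, -1.0, -1.0]
opening: 5.9
gripper_force: 60.5
```

Emit:
jog_arm([
  [0, 0, 1],
  [0, 0, 1],
  [0, 0, 1],
  [0, 0, 1],
  [0, 0, 0],
  [0, 0, 0],
], hand=[0, 0, 0, 0, 0, 0], twist=[0, 0, 0, 0, 0, 0])

```text
t: 23.9
position: [386.7, 246.6, 27.8]
ee_rot: [-3.142, 0.0, 1.225]
ft_force: [1.3, -0.0, -0.5]
opening: 6.0
gripper_force: 60.5
```

Emit:
jog_arm([
  [0, 0, 0.5],
  [0, 0, 0.5],
  [0, 0, 0.5],
  [0, 0, 0],
  [0, 0, 0],
], hand=[0, 0, 0, 0, 0], twist=[0, 0, 0, 0, 0])

```text
t: 24.4
position: [386.7, 246.6, 26.3]
ee_rot: [-3.142, -0.0, 1.225]
ft_force: [-0.2, -1.4, -1.0]
opening: 6.0
gripper_force: 60.5
```

Emit:
jog_arm([
  [0, 0, 0.5],
  [0, 0, 0.5],
  [0, 0, 0],
  [0, 0, 0],
  [0, 0, 0],
], hand=[0, 0, 0, 0, 0], twist=[0, 0, 0, 0, 0])

```text
t: 24.9
position: [386.8, 246.4, 25.6]
ee_rot: [3.142, 0.0, 1.225]
ft_force: [-2.0, -2.2, 5.2]
opening: 6.0
gripper_force: 61.2
```

Contact came at the expected height of about 26 mm. Now I release slowly and rise.

Emit:
jog_arm([
  [0, 0, 0],
  [0, 0, 0],
  [0, 0, 0],
  [0, 0, 0],
  [0, 0, 0],
  [0, 0, -8],
  [0, 0, -20],
  [0, 0, -40],
  [0, 0, -40],
  [0, 0, -20],
  [0, 0, 0],
], hand=[0.15, 0.25, 0.35, 0.4, 0.4, 0.4, 0.4, 0.4, 0.4, 0.4, 0.4], twist=[0, 0, 0, 0, 0, 0, 0, 0, 0, 0, 0])

```text
t: 26.0
position: [389.3, 247.6, 157.9]
ee_rot: [3.135, -0.006, 1.225]
ft_force: [-0.5, -0.8, 0.4]
opening: 34.3
gripper_force: 0.0
```

Emit:
jog_arm([
  [0, 0, 0],
  [0, 0, 0],
  [0, 0, 0],
], hand=[0.4, 0.4, 0.4], twist=[0, 0, 0])

```text
t: 26.3
position: [385.5, 246.2, 151.4]
ee_rot: [-3.139, 0.002, 1.225]
ft_force: [0.6, 0.3, -0.1]
opening: 33.9
gripper_force: 0.0
```

```bash
python3 look.py w8; python3 - <<'E'
from h import *
from rig import capture
import pickle
# numeric check: bolt pin in scene, rod shaft in wrist view
s=capture("scene")[:,:,::-1];p=camera_params("scene")
a=cv2.imread("pics/s.png").astype(int);d=abs(s.astype(int)-a).max(2)
for n,x in (("home",98),("drawn",53)):
    for z in (30,46):
        u=proj(p,tf([620.3,-175,-.2],[[x,18,z]]))[0]+[.9,.6];i,j=u.round().astype(int)
        print(n,z,u.round(),"change",d[j-1:j+2,i-1:i+2].mean().round())
w=pickle.load(open("w8.pkl","rb"));im=cv2.imread("pics/w8.png").max(2)
U=proj(w,tf([415.3,322.8,-1.918],[[60,0,38],[80,0,38],[100,0,38],[40,0,48],[0,0,48]]))/.7;print(U.round().tolist())
for u,v in U.astype(int):
    if 0<v<600: print(v,im[v,u-45:u+46:3].tolist())
E
```

```text
26.35 [385.7 246.2 151.6] [-3.1390e+00  2.1000e-03  1.2245e+00] [-0.1 -0.6  0.1]
home 30 [357. 233.] change 23.0
home 46 [358. 229.] change 16.0
drawn 30 [342. 238.] change 28.0
drawn 46 [343. 234.] change 27.0
[[415.0, 249.0], [415.0, 286.0], [415.0, 321.0], [415.0, 213.0], [416.0, 128.0]]
249 [184, 182, 176, 177, 173, 175, 178, 180, 183, 188, 193, 195, 128, 219, 217, 218, 215, 182, 202, 200, 203, 204, 206, 206, 204, 206, 207, 209, 209, 208, 209]
286 [186, 186, 184, 184, 184, 184, 184, 182, 180, 184, 188, 187, 121, 215, 214, 218, 203, 181, 200, 201, 204, 205, 205, 208, 208, 207, 210, 213, 213, 213, 211]
321 [185, 183, 183, 180, 182, 183, 184, 181, 182, 181, 184, 189, 120, 197, 211, 213, 213, 162, 206, 207, 207, 208, 210, 207, 208, 207, 208, 212, 212, 213, 211]
213 [79, 85, 84, 83, 63, 52, 78, 86, 74, 39, 42, 41, 41, 43, 44, 42, 40, 45, 43, 45, 43, 73, 77, 79, 77, 55, 58, 77, 86, 87, 79]
128 [78, 85, 84, 75, 48, 52, 70, 35, 30, 35, 38, 33, 37, 37, 40, 39, 35, 43, 40, 41, 39, 32, 34, 35, 59, 58, 46, 59, 79, 84, 86]
```

```bash
python3 -c "
from rig import order
print(order.finish_job())"
```

```text
the job is handed in; nothing more can be done
None
```

The bolt was drawn to its front stop with the rod, the rod was lowered gently back into the larger rest with its shaft out through the slot, and the job was handed in at about 26 s; I checked the final state by force, arm position and image numbers but did not view a final picture.

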